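# Heft the canisters, pack the light ones, hold up the full one

### The arm

A 6-joint arm with a two-finger parallel gripper is mounted at the origin on the work surface. World frame = base frame: x ahead of the robot, y to its left, z up, the work surface at z = 0. Lengths are in m, angles in degrees, forces in N, time in s.
With the tool pointing down it reaches from about 0.3 to 0.75 m from the base axis. Payload 8.5 kg.
Tool frame: the origin (TCP) lies between the finger pads; the fingertips stand env.finger_overhang ahead of it and the grasp point (between the pads) lies 2 mm behind it (env.finger_overhang is the distance from the TCP to the fingertips, in m); z points along the fingers, y is the line along which they close (so a half turn about z gives the same grasp; the last joint's range is limited). The gripper opens to 85 mm and grips with 20 to 120 N. Pads are 22 mm wide; open, the fingers measure 114 mm over their backs; the gripper's body (76 mm by 85 mm) begins 54 mm behind the grasp point. The pads swing forward as they close: fully open they stand 13 mm farther back than shut.
Start: joints at [62.206, 21.807, 74.336, -0, 83.858, -12.336], TCP at [0.147, 0.53, 0.248] pointing down, gripper open.
Joint ranges: [-178.18, 178.18], [-50.72, 133.34], [12.68, 142.11], [-81.47, 261.47], [9.98, 163.14], [-165.26, 165.26]. Speed limits (degrees/s): [136.94, 136.94, 180, 180, 180, 180].

### API

Orientations are given as a 3x3 rotation matrix whose columns are the frame's x, y, z axes.
In Python, from rig import env gives the robot as it stands. The module is installed in compiled form; this text tells all that it offers.
- The arm moves only by the tool jog_arm, never from a script. Its arguments are lists of equal length, an entry for each row: "hand": the finger opening in m, from 0 to 0.0854; "travel": the shift along the world's x, y, z in m, a list of three; "yaw": the turn about the world's z in rad. A call has exactly 5 rows; each row shifts and turns the commanded pose from where the row before left it; what a row does not reach is not made up. A row lasts 1/8 s, in which the tool goes at most 62.5 mm and 10.7 degrees, less where a joint would pass 70% of its speed; a pose out of reach is approached as far as the arm can. A call is refused whole if a number of a shift passes 0.0625 or a number of a turn 0.188, either way. A call with a gripper value outside its range is refused whole. The fingers move at their own pace and stop on an object; "grip_force" is the grip in N (left out, the last holds). Time passes only in rows, so rows that do not move let the fingers close, or fill a call up. It gives the time, the measured TCP pose, the force, the opening and the grip force at its end, in the units of the state.
- env.observe(): the state, without advancing time (a new reading comes with each control period).
- env.get_image(name): name is "scene" or "top"; returns the picture (384x512x3 uint8, red, green, blue); there is no depth.
- env.calibration(name): a dict with "fx", "fy", "cx", "cy" (pixels), "position" and "rotation" of the camera in the world. Camera axes: x right, y down, z forward; pixel columns grow to the right and rows downward; lengths in m; the calibration is good to about 2 mm. A picture is of the moment at which its call begins. calibration takes no time and is no camera call.
- env.close_job(): hands the job in; it is judged then, once.
The state is a dict: "time_s": time; "q": joint angles; "qvel": joint speeds; "joint_efforts": joint torques, N m; "position": TCP position; "tool_rot": TCP orientation; "ft_force": force on the tool from outside, world axes, zero at the start; "wrist_torque": the same for the moment, N m; "grip_width": finger opening in m; "gripper_force": force on a finger pad.
Only numpy, scipy, OpenCV 4.12 (cv2) and the standard library are available. Lean on these libraries where they do the work, as an engineer would, in place of code of your own. Each camera call takes 0.05 s, during which the arm holds its last target. There are 200 camera calls.

### The job

Of the three identical closed steel canisters on the packing table one is full and two are nearly empty: heft them to find out which, and set the two light ones down standing upright on the floor of the shallow carton, let go of. Then pick up the heaviest and finish while still holding it in the gripper, upright and still, about 20 cm clear of the table, for me to take. Keep the canisters upright, do not drop them, and leave the other crockery and jars where they are.

Things in the scene. Friction and masses are not known exactly. Their poses are not given: they have to be found in the camera images.
- canister_1: closed stainless steel canister, one of three exactly alike (the only tall closed steel things here): upright cylinder 60 mm across, 110 mm high, straight-sided, its close-fitting flat lid (top 20 mm) flush with the side; origin at the centre of its underside, z up its axis. Full it weighs 390 to 475 g, nearly empty 120 to 210 g; which one is full varies
- canister_2: closed stainless steel canister, one of three exactly alike (the only tall closed steel things here): upright cylinder 60 mm across, 110 mm high, straight-sided, its close-fitting flat lid (top 20 mm) flush with the side; origin at the centre of its underside, z up its axis. Full it weighs 390 to 475 g, nearly empty 120 to 210 g; which one is full varies
- canister_3: closed stainless steel canister, one of three exactly alike (the only tall closed steel things here): upright cylinder 60 mm across, 110 mm high, straight-sided, its close-fitting flat lid (top 20 mm) flush with the side; origin at the centre of its underside, z up its axis. Full it weighs 390 to 475 g, nearly empty 120 to 210 g; which one is full varies
- carton: shallow open cardboard carton, fixed, right of the canisters; outside 220 mm along its x, 370 mm along its y; walls 50 mm high, 5 mm thick; floor 5 mm thick; flaps folded down outside. Origin at the centre of its underside, z up. A squat jar stands in it 130 to 140 mm from the centre towards its -y end, up to 40 mm to either side; the rest of its floor is free
- squat_jar: squat white jar with a copper lid, 66 mm across, 56 mm high, already packed in the carton at the end on the carton's -y side; not part of the job, leave it alone; origin at the centre of its underside
- bowl: small steel bowl, 96 mm across, 42 mm high; not part of the job, leave it alone; origin at the centre of its underside
- tape_roll: roll of packing tape lying flat, 96 mm across, 48 mm high; not part of the job, leave it alone; origin at the centre of its underside
- mug: white mug, 80 mm across, 85 mm high; not part of the job, leave it alone; origin at the centre of its underside
- tall_jar: clear jar with an orange lid, 84 mm across, 127 mm high; not part of the job, leave it alone; origin at the centre of its underside
- tumbler: open steel tumbler, 72 mm across, 90 mm high; not part of the job, leave it alone; origin at the centre of its underside
- spoon: spoon lying on the table; not part of the job, leave it alone; origin at the middle of its length
Mind the look-alikes: they are no part of the job. Leave any yellow look-alike of the canister_3 alone.

How it is judged (in metres and radians):
At the end, for the whole second after the job is handed in: Two canisters stand released, at rest, within 7 degrees of upright on the carton's floor, each pressing on it with under 2.9 N (the full one weighs more); the third is gripped by the fingers, underside over 15 cm above the table (higher than anything else there), still, within 17 degrees of upright ((((height (world z) of canister_1 above 0.15 m and angle between canister_1's own z axis and vertical below 0.3 rad and linear speed of canister_1 below 0.05 m/s and contact force between canister_1 and the fingers above 1 N) and (x of canister_2 in the frame of carton between -0.078 and 0.078 m and y of canister_2 in the frame of carton between -0.153 and 0.153 m and z of canister_2 in the frame of carton below 0.015 m and angle between canister_2's own z axis and vertical below 0.12 rad and linear speed of canister_2 below 0.03 m/s and contact force between canister_2 and the fingers below 0.1 N and contact force between canister_2 and carton below 2.9 N) and (x of canister_3 in the frame of carton between -0.078 and 0.078 m and y of canister_3 in the frame of carton between -0.153 and 0.153 m and z of canister_3 in the frame of carton below 0.015 m and angle between canister_3's own z axis and vertical below 0.12 rad and linear speed of canister_3 below 0.03 m/s and contact force between canister_3 and the fingers below 0.1 N and contact force between canister_3 and carton below 2.9 N)) or ((height (world z) of canister_2 above 0.15 m and angle between canister_2's own z axis and vertical below 0.3 rad and linear speed of canister_2 below 0.05 m/s and contact force between canister_2 and the fingers above 1 N) and (x of canister_1 in the frame of carton between -0.078 and 0.078 m and y of canister_1 in the frame of carton between -0.153 and 0.153 m and z of canister_1 in the frame of carton below 0.015 m and angle between canister_1's own z axis and vertical below 0.12 rad and linear speed of canister_1 below 0.03 m/s and contact force between canister_1 and the fingers below 0.1 N and contact force between canister_1 and carton below 2.9 N) and (x of canister_3 in the frame of carton between -0.078 and 0.078 m and y of canister_3 in the frame of carton between -0.153 and 0.153 m and z of canister_3 in the frame of carton below 0.015 m and angle between canister_3's own z axis and vertical below 0.12 rad and linear speed of canister_3 below 0.03 m/s and contact force between canister_3 and the fingers below 0.1 N and contact force between canister_3 and carton below 2.9 N)) or ((height (world z) of canister_3 above 0.15 m and angle between canister_3's own z axis and vertical below 0.3 rad and linear speed of canister_3 below 0.05 m/s and contact force between canister_3 and the fingers above 1 N) and (x of canister_1 in the frame of carton between -0.078 and 0.078 m and y of canister_1 in the frame of carton between -0.153 and 0.153 m and z of canister_1 in the frame of carton below 0.015 m and angle between canister_1's own z axis and vertical below 0.12 rad and linear speed of canister_1 below 0.03 m/s and contact force between canister_1 and the fingers below 0.1 N and contact force between canister_1 and carton below 2.9 N) and (x of canister_2 in the frame of carton between -0.078 and 0.078 m and y of canister_2 in the frame of carton between -0.153 and 0.153 m and z of canister_2 in the frame of carton below 0.015 m and angle between canister_2's own z axis and vertical below 0.12 rad and linear speed of canister_2 below 0.03 m/s and contact force between canister_2 and the fingers below 0.1 N and contact force between canister_2 and carton below 2.9 N)))); the arm keeps its last pose, push and grip.
It fails at once if a canister is tipped over (leans more than about 35 degrees) (angle between any of canister_1, canister_2, canister_3's own z axis and vertical above 0.6 rad).
It fails at once if a canister is dropped: loose in the air with its underside more than 35 mm above the table ((height (world z) of canister_1 above 0.035 m and contact force between canister_1 and anything else below 0.001 N) or (height (world z) of canister_2 above 0.035 m and contact force between canister_2 and anything else below 0.001 N) or (height (world z) of canister_3 above 0.035 m and contact force between canister_3 and anything else below 0.001 N)).
It fails at once if one of the other things is pushed more than 40 mm or tipped (distance of any of squat_jar, bowl, tape_roll, mug, tall_jar, tumbler, spoon from where it was at the start of the episode above 0.04 m or angle between any of squat_jar, bowl, tape_roll, mug, tall_jar, tumbler, spoon's own z axis and vertical above 0.5 rad).
It also fails if it takes over 67 s, if anything falls off the work surface, if the arm or the gripper's body presses on something with over 40 N, if the wrist force passes 120 N, or if a joint passes its speed limit or range.

## Working session

There is one attempt and no reset: what is moved stays moved. The work goes in short steps, Python scripts to look and compute and a tool call to move; the robot and the scene stay as the last step left them, time stands still between calls to the robot, and variables do not carry over. Pictures are saved under pics/ and viewed, at most 10 in all, crops included, and the job is handed in when it is done.

Besides the shell and the picture viewer there is one more tool, called in YAML: its name, and indented under it one key for each argument. jog_arm: Moves the arm, as the interface text tells. Its arguments: {"type":"object","properties":{"hand":{"type":"array"},"travel":{"type":"array"},"yaw":{"type":"array"},"grip_force":{"type":"number"}},"required":["hand","travel","yaw"]}

```bash
mkdir -p pics
python3 - <<'E'
from rig import env
import cv2
for n in("scene","top"):
    cv2.imwrite(f"pics/{n}0.png",cv2.resize(env.get_image(n)[:,:,::-1],(800,600),interpolation=cv2.INTER_CUBIC))
    print(env.calibration(n))
print(env.finger_overhang,env.observe())
E
```

```text
{'fx': 433.88978694901516, 'fy': 433.88978694901516, 'cx': 256.41483139463816, 'cy': 191.18938148277465, 'position': array([ 1.18988181, -0.36519344,  0.95556112]), 'rotation': array([[ 0.52749693,  0.6595399 , -0.53549426],
       [ 0.84935435, -0.39565178,  0.34936636],
       [ 0.01855179, -0.63911407, -0.76888819]])}
{'fx': 494.6028530125287, 'fy': 494.6028530125287, 'cx': 254.4473064012048, 'cy': 187.8043868600092, 'position': array([0.31053425, 0.02749835, 1.67151215]), 'rotation': array([[ 0.00864644, -0.98777801,  0.15562723],
       [-0.99995009, -0.00776183,  0.00629097],
       [-0.00500613, -0.15567386, -0.98779582]])}
0.017 {'time_s': 0.1, 'q': array([ 6.22033045e+01,  2.18376467e+01,  7.43778662e+01, -5.61312386e-04,
        8.38560344e+01, -1.23367881e+01]), 'qvel': array([-0.01021843, -0.16319346, -0.1716659 ,  0.10237983, -0.03828045,
        0.09002489]), 'joint_efforts': array([ 3.72326540e-03, -4.49218619e+01, -2.31653130e+01, -2.01616667e-04,
        3.71795511e-03, -1.91879622e-05]), 'position': array([0.14651794, 0.52989429, 0.24778363]), 'tool_rot': array([[-9.63817424e-01,  2.66562644e-01, -5.73712780e-04],
       [ 2.66563137e-01,  9.63816821e-01, -1.10918252e-03],
       [ 2.57287402e-04, -1.22198012e-03, -9.99999220e-01]]), 'ft_force': array([-0.34793237,  0.08599737,  0.09377046]), 'wrist_torque': array([-0.01748588, -0.01175472,  0.00197493]), 'gripper_force': 0.0, 'grip_width': 0.08556805553436887}
```

View pics/scene0.png

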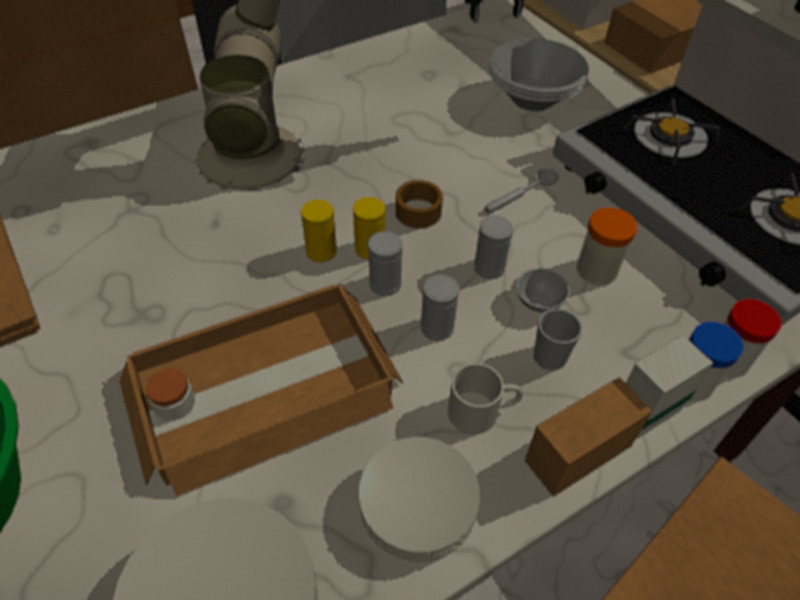

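View pics/top0.png

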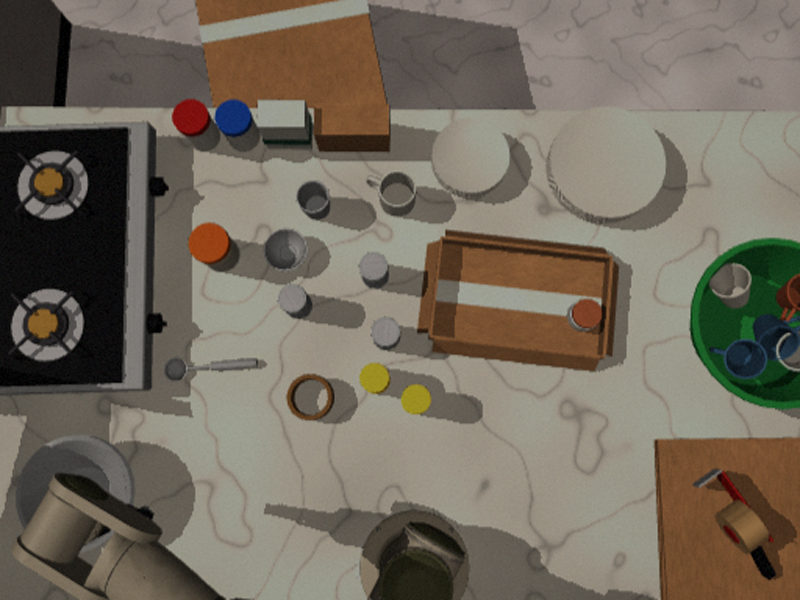

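The pictures show three grey closed canisters, with lids in top (800x600) at (374,268), (293,300) and (386,332), and in scene at (440,288), (494,230) and (386,240). Look-alikes are the open tumbler at top (314,196), the bowl at (286,248), and two yellow ones at (375,378) and (416,399). I'm choosing the three grey closed cylinders and checking them in close crops.

Run:
```python
import cv2,numpy as np
from rig import env
a=env.get_image("scene")[:,:,::-1];b=env.get_image("top")[:,:,::-1]
# scene crop cols225-345 rows120-225 ; top crop cols 170-410, rows 130-270
cv2.imwrite("pics/sc1.png",cv2.resize(a[120:225,185:345],(800,525),interpolation=cv2.INTER_CUBIC))
cv2.imwrite("pics/tc1.png",cv2.resize(b[130:270,170:410],(792,462),interpolation=cv2.INTER_CUBIC))
```

```text
(no output)
```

View pics/sc1.png

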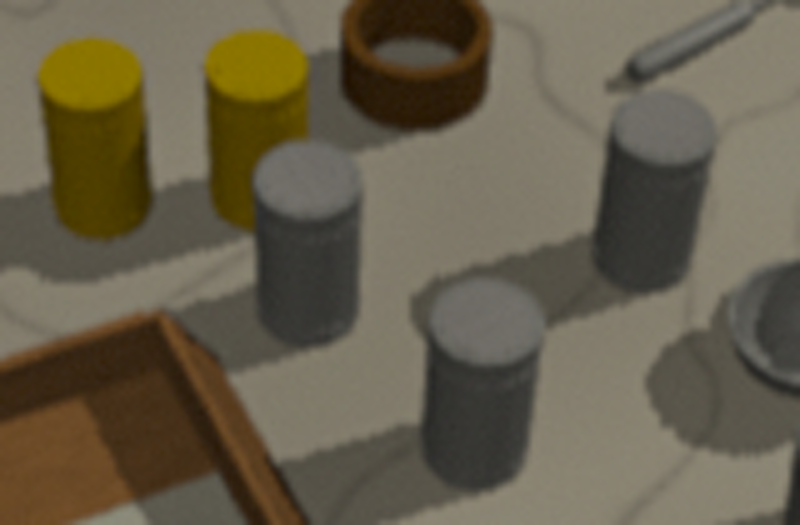

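View pics/tc1.png

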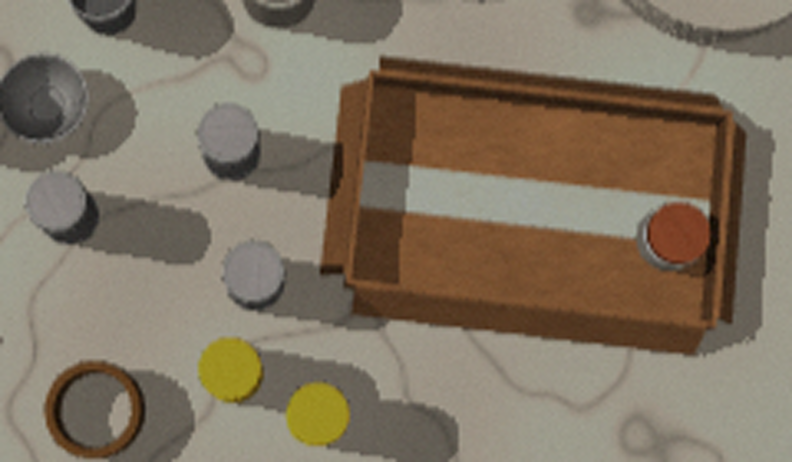

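The crops show lid tops in scene at (307,181), (488,321) and (663,128), and in top at (254,273), (228,134) and (57,204), for A, B and C. All are closed grey cylinders. The carton rim corners in the top crop are near (375,70), (733,112), (714,325) and (351,285).

```bash
cat > h.py <<'E'
import numpy as np
from rig import env
def ray(n,u,v):
    c=env.calibration(n); d=c["rotation"]@np.array([(u-c["cx"])/c["fx"],(v-c["cy"])/c["fy"],1]); return np.array(c["position"]),d/np.linalg.norm(d)
def tri(p,q):
    (a,d),(b,e)=ray("scene",*p),ray("top",*q)
    s=np.linalg.lstsq(np.c_[d,-e],b-a,rcond=None)[0]; P,Q=a+s[0]*d,b+s[1]*e
    return (P+Q)/2,np.linalg.norm(P-Q)
def plane(n,p,z):
    a,d=ray(n,*p); return a+(z-a[2])/d[2]*d
sc=lambda u,v:(184.5+(u+.5)/5,119.5+(v+.5)/5)
tc=lambda u,v:(169.5+(u+.5)/3.3,129.5+(v+.5)/3.3)
fl=lambda u,v:((u+.5)*.64-.5,(v+.5)*.64-.5)
E
python3 - <<'E'
from h import *
np.set_printoptions(precision=4,suppress=True)
for n,s,t in(("A",(307,181),(254,273)),("B",(488,321),(228,134)),("C",(663,128),(57,204))):
    print(n,*tri(sc(*s),tc(*t)),plane("top",tc(*t),.11),plane("scene",sc(*s),.11))
r=np.array([plane("top",tc(*p),.05) for p in((375,70),(733,112),(714,325),(351,285))]);print(r,r.mean(0),[np.linalg.norm(r[i]-r[i-1]) for i in range(4)])
for n,p in dict(back=(342,290),left=(128,362),right=(393,380),front=(178,490)).items(): print(n,plane("scene",fl(*p),.05))
print("carton back-right rim tri",tri(fl(342,290),tc(351,285)))
for n,p,z in(("bowl",(286,248),.042),("tumb",(314,196),.09),("mug",(397,190),.085),("talljar",(209,243),.127),("tape",(310,397),.048),("y1",(375,378),.11),("y2",(416,399),.11),("sq",(587,314),.056)): print(n,plane("top",fl(*p),z))
E
```

```text
A [0.4779 0.0618 0.1073] 0.00046614588789754515 [0.4775 0.0616 0.11  ] [0.4802 0.0607 0.11  ]
B [0.6136 0.0888 0.1095] 0.0009408797520661676 [0.6133 0.0884 0.11  ] [0.6141 0.089  0.11  ]
C [0.5439 0.2541 0.1069] 0.0014129017563388497 [0.543 0.253 0.11 ] [0.5465 0.2525 0.11  ]
[[ 0.6923 -0.0579  0.05  ]
 [ 0.6515 -0.4201  0.05  ]
 [ 0.4358 -0.3939  0.05  ]
 [ 0.4726 -0.0339  0.05  ]] [ 0.5631 -0.2265  0.05  ] [np.float64(0.22097995255520156), np.float64(0.3645009456414992), np.float64(0.21728876134056377), np.float64(0.36184034985445446)]
back [ 0.4886 -0.0315  0.05  ]
left [ 0.4459 -0.397   0.05  ]
right [ 0.6941 -0.0523  0.05  ]
front [ 0.6938 -0.4044  0.05  ]
carton back-right rim tri (array([ 0.4759, -0.0304,  0.036 ]), np.float64(0.008916246837487438))
bowl [0.6652 0.2799 0.042 ]
tumb [0.7675 0.2167 0.09  ]
mug [0.7834 0.0413 0.085 ]
talljar [0.6559 0.4248 0.127 ]
tape [0.347 0.219 0.048]
y1 [0.3846 0.0819 0.11  ]
y2 [ 0.3435 -0.0007  0.11  ]
sq [ 0.525  -0.3607  0.056 ]
```

Checks: lid heights come out at 0.107–0.110 against the stated 0.110. The carton centre is (0.563,-0.2265), yawed about -6°, with rim sides 0.22 x 0.363. All points are within reach, and the current yaw leaves the fingers clear of neighbours. I'll start with C at (0.544,0.2535).

jog_arm:
  hand: [0.085,0.085,0.085,0.085,0.085]
  travel:
    - [0.04,-0.028,0]
    - [0.04,-0.028,0]
    - [0.04,-0.028,0]
    - [0.04,-0.028,0]
    - [0.04,-0.028,0]
  yaw: [0,0,0,0,0]
  grip_force: 45

```text
time_s: 0.82
position: [0.3477, 0.389, 0.2483]
tool_rot: [[-0.964, 0.266, -0.0], [0.266, 0.964, -0.0], [0.0, -0.0, -1.0]]
ft_force: [1.1, 0.4, -0.1]
grip_width: 0.0853
gripper_force: 0.0
```

jog_arm:
  hand: [0.085,0.085,0.085,0.085,0.085]
  travel:
    - [0.04,-0.028,0]
    - [0.04,-0.028,0]
    - [0.04,-0.028,0]
    - [0.04,-0.028,0]
    - [0.038,-0.024,0]
  yaw: [0,0,0,0,0]

```text
time_s: 1.45
position: [0.5458, 0.2528, 0.2482]
tool_rot: [[-0.964, 0.267, -0.0], [0.267, 0.964, -0.0], [0.0, -0.0, -1.0]]
ft_force: [0.1, -0.1, -0.7]
grip_width: 0.085
gripper_force: 0.0
```

jog_arm:
  hand: [0.085,0.085,0.085,0.085,0.085]
  travel:
    - [0,0,0]
    - [0,0,0]
    - [0,0,0]
    - [0,0,0]
    - [0,0,0]
  yaw: [0,0,0,0,0]

```text
time_s: 2.08
position: [0.5442, 0.2545, 0.2485]
tool_rot: [[-0.964, 0.266, 0.0], [0.266, 0.964, 0.0], [-0.0, 0.0, -1.0]]
ft_force: [0.9, 0.2, 0.1]
grip_width: 0.0849
gripper_force: 0.0
```

jog_arm:
  hand: [0.085,0.085,0.085,0.085,0.085]
  travel:
    - [0,-0.001,-0.04]
    - [0,0,-0.04]
    - [0,0,-0.04]
    - [0,0,-0.03]
    - [0,0,-0.028]
  yaw: [0,0,0,0,0]

```text
time_s: 2.7
position: [0.5444, 0.2532, 0.0693]
tool_rot: [[-0.964, 0.266, -0.0], [0.266, 0.964, -0.0], [0.0, -0.0, -1.0]]
ft_force: [0.3, 0.1, -0.0]
grip_width: 0.0845
gripper_force: 0.0
```

jog_arm:
  hand: [0.07,0.064,0.06,0.054,0.05]
  travel:
    - [0,0,0]
    - [0,0,0]
    - [0,0,0]
    - [0,0,0]
    - [0,0,0]
  yaw: [0,0,0,0,0]

```text
time_s: 3.32
position: [0.5454, 0.2537, 0.0721]
tool_rot: [[-0.964, 0.266, 0.003], [0.266, 0.964, 0.001], [-0.003, 0.002, -1.0]]
ft_force: [-0.3, 3.2, 5.9]
grip_width: 0.0587
gripper_force: 45.3
```

jog_arm:
  hand: [0.05,0.05,0.05,0.05,0.05]
  travel:
    - [0,0,0]
    - [0,0,0]
    - [0,0,0]
    - [0,0,0]
    - [0,0,0]
  yaw: [0,0,0,0,0]

```text
time_s: 3.95
position: [0.5454, 0.2537, 0.0721]
tool_rot: [[-0.964, 0.266, 0.004], [0.266, 0.964, 0.001], [-0.003, 0.002, -1.0]]
ft_force: [-0.3, 2.4, 6.5]
grip_width: 0.0593
gripper_force: 45.3
```

jog_arm:
  hand: [0.05,0.05,0.05,0.05,0.05]
  travel:
    - [0,0,0.015]
    - [0,0,0.035]
    - [0,0,0.045]
    - [0,0,0.04]
    - [0,0,0.025]
  yaw: [0,0,0,0,0]

```text
time_s: 4.58
position: [0.5444, 0.2529, 0.2331]
tool_rot: [[-0.964, 0.267, 0.002], [0.267, 0.964, 0.0], [-0.002, 0.001, -1.0]]
ft_force: [0.3, -0.4, -5.4]
grip_width: 0.0589
gripper_force: 47.2
```

jog_arm:
  hand: [0.05,0.05,0.05,0.05,0.05]
  travel:
    - [0,0,0]
    - [0,0,0]
    - [0,0,0]
    - [0,0,0]
    - [0,0,0]
  yaw: [0,0,0,0,0]

```text
time_s: 5.2
position: [0.5445, 0.2531, 0.2299]
tool_rot: [[-0.964, 0.266, -0.001], [0.266, 0.964, -0.0], [0.001, -0.0, -1.0]]
ft_force: [0.2, -0.1, -3.8]
grip_width: 0.0592
gripper_force: 47.3
```

```bash
cat > f.py <<'E'
from h import *
import numpy as np
l=[]
for i in range(6): env.get_image("top"); l.append(env.observe()["ft_force"])
print(np.mean(l,0),np.std(l,0),env.observe()["position"],env.observe()["grip_width"])
E
python3 f.py
```

```text
[ 0.00814611 -0.19672424 -3.94273166] [0.39129831 0.52479068 0.4978277 ] [0.54459732 0.25308859 0.23034225] 0.059112754996762794
```

C weighs 3.9 N, so it is the full one (about 400 g). I'm putting it back where it stood and going on to A and B.

jog_arm:
  hand: [0.05,0.05,0.05,0.05,0.05]
  travel:
    - [0,0,-0.04]
    - [0,0,-0.05]
    - [0,0,-0.04]
    - [0,0,-0.019]
    - [0,0,-0.008]
  yaw: [0,0,0,0,0]

```text
time_s: 6.12
position: [0.5444, 0.253, 0.0724]
tool_rot: [[-0.964, 0.267, -0.001], [0.267, 0.964, -0.0], [0.001, -0.001, -1.0]]
ft_force: [0.5, -0.8, -3.0]
grip_width: 0.059
gripper_force: 47.3
```

jog_arm:
  hand: [0.05,0.05,0.06,0.07,0.085]
  travel:
    - [0,0,0]
    - [0,0,0]
    - [0,0,0]
    - [0,0,0]
    - [0,0,0]
  yaw: [0,0,0,0,0]

```text
time_s: 6.75
position: [0.5449, 0.2532, 0.0739]
tool_rot: [[-0.964, 0.267, 0.001], [0.267, 0.964, 0.0], [-0.001, 0.001, -1.0]]
ft_force: [0.9, -0.3, -0.2]
grip_width: 0.0842
gripper_force: 0.0
```

jog_arm:
  hand: [0.085,0.085,0.085,0.085,0.085]
  travel:
    - [0,0,0]
    - [0,0,0]
    - [0,0,0]
    - [0,0,0]
    - [0,0,0]
  yaw: [0,0,0,0,0]

```text
time_s: 7.38
position: [0.5446, 0.2531, 0.0733]
tool_rot: [[-0.964, 0.267, -0.0], [0.267, 0.964, -0.0], [0.0, -0.0, -1.0]]
ft_force: [-1.4, 0.0, 0.1]
grip_width: 0.0852
gripper_force: 0.0
```

jog_arm:
  hand: [0.085,0.085,0.085,0.085,0.085]
  travel:
    - [0,0,0.02]
    - [0,0,0.04]
    - [0,0,0.04]
    - [0,0,0.03]
    - [0,0,0.02]
  yaw: [0,0,0,0,0]

```text
time_s: 8.0
position: [0.5447, 0.2532, 0.225]
tool_rot: [[-0.964, 0.266, 0.002], [0.266, 0.964, 0.0], [-0.002, 0.001, -1.0]]
ft_force: [-0.1, -0.3, -0.4]
grip_width: 0.085
gripper_force: 0.0
```

jog_arm:
  hand: [0.085,0.085,0.085,0.085,0.085]
  travel:
    - [-0.013,-0.038,0]
    - [-0.013,-0.038,0]
    - [-0.014,-0.04,0]
    - [-0.013,-0.038,0]
    - [-0.013,-0.0375,0]
  yaw: [0,0,0,0,0]

```text
time_s: 8.62
position: [0.478, 0.0605, 0.2234]
tool_rot: [[-0.964, 0.266, 0.0], [0.266, 0.964, -0.0], [-0.0, 0.0, -1.0]]
ft_force: [0.9, -0.0, -0.9]
grip_width: 0.085
gripper_force: 0.0
```

jog_arm:
  hand: [0.085,0.085,0.085,0.085,0.085]
  travel:
    - [0,0,0]
    - [0,0,0]
    - [0,0,0]
    - [0,0,-0.02]
    - [0,0,-0.03]
  yaw: [0,0,0,0,0]

```text
time_s: 9.25
position: [0.4792, 0.0624, 0.1732]
tool_rot: [[-0.964, 0.265, 0.002], [0.265, 0.964, -0.0], [-0.002, 0.0, -1.0]]
ft_force: [0.5, -0.2, -0.0]
grip_width: 0.085
gripper_force: 0.0
```

jog_arm:
  hand: [0.085,0.085,0.085,0.085,0.085]
  travel:
    - [0,0,-0.03]
    - [0,0,-0.03]
    - [0,0,-0.025]
    - [0,0,-0.0175]
    - [0,0,0]
  yaw: [0,0,0,0,0]

```text
time_s: 9.88
position: [0.4782, 0.0623, 0.0699]
tool_rot: [[-0.964, 0.265, -0.002], [0.265, 0.964, 0.0], [0.002, -0.0, -1.0]]
ft_force: [0.4, -1.2, -0.0]
grip_width: 0.0849
gripper_force: 0.0
```

jog_arm:
  hand: [0.07,0.064,0.06,0.054,0.05]
  travel:
    - [0,0,0]
    - [0,0,0]
    - [0,0,0]
    - [0,0,0]
    - [0,0,0]
  yaw: [0,0,0,0,0]

```text
time_s: 10.5
position: [0.479, 0.0618, 0.0717]
tool_rot: [[-0.964, 0.267, 0.002], [0.267, 0.964, 0.0], [-0.002, 0.001, -1.0]]
ft_force: [-0.9, 2.1, 7.1]
grip_width: 0.0591
gripper_force: 42.8
```

jog_arm:
  hand: [0.05,0.05,0.05,0.05,0.05]
  travel:
    - [0,0,0]
    - [0,0,0]
    - [0,0,0]
    - [0,0,0]
    - [0,0,0]
  yaw: [0,0,0,0,0]

```text
time_s: 11.12
position: [0.479, 0.0618, 0.0717]
tool_rot: [[-0.964, 0.267, 0.002], [0.267, 0.964, 0.0], [-0.002, 0.001, -1.0]]
ft_force: [-0.3, 3.0, 6.9]
grip_width: 0.0595
gripper_force: 42.8
```

jog_arm:
  hand: [0.05,0.05,0.05,0.05,0.05]
  travel:
    - [0,0,0.015]
    - [0,0,0.035]
    - [0,0,0.045]
    - [0,0,0.04]
    - [0,0,0.025]
  yaw: [0,0,0,0,0]

```text
time_s: 11.75
position: [0.4786, 0.0616, 0.2328]
tool_rot: [[-0.964, 0.267, 0.002], [0.267, 0.964, -0.0], [-0.002, 0.0, -1.0]]
ft_force: [1.4, 0.3, -2.3]
grip_width: 0.0593
gripper_force: 44.0
```

jog_arm:
  hand: [0.05,0.05,0.05,0.05,0.05]
  travel:
    - [0,0,0]
    - [0,0,0]
    - [0,0,0]
    - [0,0,0]
    - [0,0,0]
  yaw: [0,0,0,0,0]

```text
time_s: 12.38
position: [0.4785, 0.0616, 0.2305]
tool_rot: [[-0.964, 0.266, -0.001], [0.266, 0.964, 0.0], [0.001, -0.0, -1.0]]
ft_force: [-0.2, 1.0, -0.7]
grip_width: 0.0591
gripper_force: 44.0
```

```bash
python3 f.py
```

```text
[-0.2363831  -0.0233056  -1.40183792] [0.53095766 0.38221249 0.43787812] [0.47859752 0.06158168 0.23080893] 0.059199666091469524
```

A is light (1.4 N), so I'm carrying it to (0.591,-0.250) in the carton.

jog_arm:
  hand: [0.05,0.05,0.05,0.05,0.05]
  travel:
    - [0.008,-0.02,0]
    - [0.011,-0.031,0]
    - [0.011,-0.031,0]
    - [0.011,-0.031,0]
    - [0.011,-0.031,0]
  yaw: [0,0,0,0,0]

```text
time_s: 13.3
position: [0.5309, -0.0835, 0.2308]
tool_rot: [[-0.964, 0.267, 0.0], [0.267, 0.964, 0.0], [-0.0, 0.0, -1.0]]
ft_force: [-0.1, 1.1, -2.4]
grip_width: 0.0592
gripper_force: 44.0
```

jog_arm:
  hand: [0.05,0.05,0.05,0.05,0.05]
  travel:
    - [0.011,-0.031,0]
    - [0.011,-0.031,0]
    - [0.011,-0.031,0]
    - [0.011,-0.031,0]
    - [0.011,-0.03,0]
  yaw: [0,0,0,0,0]

```text
time_s: 13.92
position: [0.5859, -0.2375, 0.2307]
tool_rot: [[-0.964, 0.267, -0.0], [0.267, 0.964, 0.0], [0.0, 0.0, -1.0]]
ft_force: [-0.2, 1.0, -1.3]
grip_width: 0.0592
gripper_force: 44.0
```

jog_arm:
  hand: [0.05,0.05,0.05,0.05,0.05]
  travel:
    - [0.006,-0.013,0]
    - [0,0,0]
    - [0,0,0]
    - [0,0,0]
    - [0,0,0]
  yaw: [0,0,0,0,0]

```text
time_s: 14.55
position: [0.5916, -0.2488, 0.2311]
tool_rot: [[-0.964, 0.266, 0.0], [0.266, 0.964, -0.0], [-0.0, -0.0, -1.0]]
ft_force: [-0.5, 0.6, -1.4]
grip_width: 0.0589
gripper_force: 44.0
```

Run:
```python
from rig import env
import cv2
cv2.imwrite("pics/tc2.png",cv2.resize(env.get_image("scene")[110:320,60:340][:,:,::-1],(800,600),interpolation=cv2.INTER_CUBIC))
```

```text
(no output)
```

View pics/tc2.png

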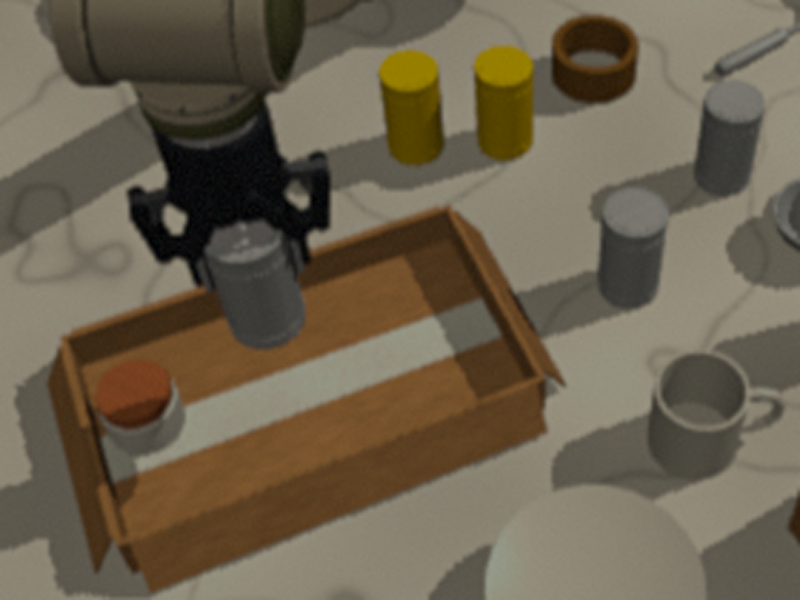

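The canister is held upright above the carton at (260,290), clear of the jar at (138,400). B at (632,245) and C at (728,140) are both standing. I'm lowering by 0.153.

jog_arm:
  hand: [0.05,0.05,0.05,0.05,0.05]
  travel:
    - [0,0,-0.03]
    - [0,0,-0.045]
    - [0,0,-0.04]
    - [0,0,-0.025]
    - [0,0,-0.013]
  yaw: [0,0,0,0,0]

```text
time_s: 15.22
position: [0.5913, -0.2491, 0.0766]
tool_rot: [[-0.964, 0.267, -0.001], [0.266, 0.964, 0.001], [0.002, 0.001, -1.0]]
ft_force: [-1.6, 2.9, 25.5]
grip_width: 0.0593
gripper_force: 45.9
```

jog_arm:
  hand: [0.05,0.05,0.05,0.05,0.05]
  travel:
    - [0,0,0]
    - [0,0,0]
    - [0,0,0]
    - [0,0,0]
    - [0,0,0]
  yaw: [0,0,0,0,0]

```text
time_s: 15.85
position: [0.5916, -0.2494, 0.0779]
tool_rot: [[-0.964, 0.267, 0.0], [0.267, 0.964, -0.0], [-0.0, -0.0, -1.0]]
ft_force: [0.3, -0.5, -1.6]
grip_width: 0.0595
gripper_force: 43.3
```

```bash
python3 f.py
```

```text
[ 0.06914725 -0.0187327  -1.29032978] [0.34606432 0.44521511 0.6149124 ] [ 0.59159901 -0.2493954   0.07779554] 0.05943821353191123
```

jog_arm:
  hand: [0.05,0.055,0.062,0.07,0.085]
  travel:
    - [0,0,-0.001]
    - [0,0,0]
    - [0,0,0]
    - [0,0,0]
    - [0,0,0]
  yaw: [0,0,0,0,0]

```text
time_s: 16.77
position: [0.5916, -0.2495, 0.0769]
tool_rot: [[-0.964, 0.267, 0.0], [0.267, 0.964, -0.0], [-0.0, -0.0, -1.0]]
ft_force: [0.1, 0.1, -0.2]
grip_width: 0.0842
gripper_force: 0.0
```

jog_arm:
  hand: [0.085,0.085,0.085,0.085,0.085]
  travel:
    - [0,0,0]
    - [0,0,0]
    - [0,0,0.02]
    - [0,0,0.035]
    - [0,0,0.04]
  yaw: [0,0,0,0,0]

```text
time_s: 17.4
position: [0.5913, -0.2493, 0.1725]
tool_rot: [[-0.964, 0.267, -0.001], [0.267, 0.964, 0.001], [0.001, 0.0, -1.0]]
ft_force: [-0.7, 0.3, 0.0]
grip_width: 0.0848
gripper_force: 0.0
```

jog_arm:
  hand: [0.085,0.085,0.085,0.085,0.085]
  travel:
    - [0,0,0.03]
    - [0,0,0.02]
    - [0,0,0]
    - [0.002,0.035,0]
    - [0.002,0.035,0]
  yaw: [0,0,0,0,0]

```text
time_s: 18.02
position: [0.5952, -0.1786, 0.2202]
tool_rot: [[-0.964, 0.267, -0.002], [0.267, 0.964, 0.001], [0.002, 0.001, -1.0]]
ft_force: [0.8, 0.2, -1.0]
grip_width: 0.085
gripper_force: 0.0
```

jog_arm:
  hand: [0.085,0.085,0.085,0.085,0.085]
  travel:
    - [0.003,0.05,0]
    - [0.003,0.05,0]
    - [0.003,0.05,0]
    - [0.003,0.05,0]
    - [0.003,0.04,0]
  yaw: [0,0,0,0,0]

```text
time_s: 18.65
position: [0.6101, 0.0626, 0.2204]
tool_rot: [[-0.964, 0.266, -0.002], [0.266, 0.964, 0.0], [0.002, -0.0, -1.0]]
ft_force: [0.2, 0.4, 0.4]
grip_width: 0.0851
gripper_force: 0.0
```

jog_arm:
  hand: [0.085,0.085,0.085,0.085,0.085]
  travel:
    - [0.003,0.0285,0]
    - [0,0,0]
    - [0,0,0]
    - [0,0,0]
    - [0,0,0]
  yaw: [0,0,0,0,0]

```text
time_s: 19.27
position: [0.6136, 0.0883, 0.2217]
tool_rot: [[-0.964, 0.268, -0.0], [0.268, 0.964, -0.0], [0.0, -0.0, -1.0]]
ft_force: [-0.3, 0.1, 0.2]
grip_width: 0.0853
gripper_force: 0.0
```

Over B at (0.6135,0.0885). Descend 0.152, grip, lift and weigh.

jog_arm:
  hand: [0.085,0.085,0.085,0.085,0.085]
  travel:
    - [0,0,-0.04]
    - [0,0,-0.045]
    - [0,0,-0.04]
    - [0,0,-0.027]
    - [0,0,0]
  yaw: [0,0,0,0,0]

```text
time_s: 19.9
position: [0.6127, 0.0887, 0.0682]
tool_rot: [[-0.964, 0.267, -0.004], [0.267, 0.964, 0.0], [0.004, -0.001, -1.0]]
ft_force: [0.2, 0.1, 1.0]
grip_width: 0.0851
gripper_force: 0.0
```

jog_arm:
  hand: [0.07,0.064,0.06,0.054,0.05]
  travel:
    - [0,0,0]
    - [0,0,0]
    - [0,0,0]
    - [0,0,0]
    - [0,0,0]
  yaw: [0,0,0,0,0]

```text
time_s: 20.52
position: [0.6142, 0.0888, 0.0715]
tool_rot: [[-0.964, 0.266, 0.003], [0.266, 0.964, -0.001], [-0.003, 0.0, -1.0]]
ft_force: [-1.5, -0.7, 7.7]
grip_width: 0.0591
gripper_force: 41.3
```

jog_arm:
  hand: [0.05,0.05,0.05,0.05,0.05]
  travel:
    - [0,0,0]
    - [0,0,0]
    - [0,0,0]
    - [0,0,0]
    - [0,0,0]
  yaw: [0,0,0,0,0]

```text
time_s: 21.15
position: [0.6142, 0.0888, 0.0714]
tool_rot: [[-0.964, 0.267, 0.002], [0.267, 0.964, -0.001], [-0.003, 0.0, -1.0]]
ft_force: [-1.1, -1.0, 7.3]
grip_width: 0.0594
gripper_force: 41.3
```

jog_arm:
  hand: [0.05,0.05,0.05,0.05,0.05]
  travel:
    - [0,0,0.015]
    - [0,0,0.035]
    - [0,0,0.045]
    - [0,0,0.04]
    - [0,0,0.025]
  yaw: [0,0,0,0,0]

```text
time_s: 21.78
position: [0.6136, 0.0892, 0.2329]
tool_rot: [[-0.964, 0.266, 0.003], [0.266, 0.964, 0.0], [-0.003, 0.001, -1.0]]
ft_force: [1.0, 0.6, -1.2]
grip_width: 0.0593
gripper_force: 43.2
```

jog_arm:
  hand: [0.05,0.05,0.05,0.05,0.05]
  travel:
    - [0,0,0]
    - [0,0,0]
    - [0,0,0]
    - [0,0,0]
    - [0,0,0]
  yaw: [0,0,0,0,0]

```text
time_s: 22.4
position: [0.6135, 0.0891, 0.2294]
tool_rot: [[-0.964, 0.267, -0.001], [0.267, 0.964, 0.0], [0.001, -0.0, -1.0]]
ft_force: [0.5, -0.5, -1.5]
grip_width: 0.0593
gripper_force: 43.2
```

```bash
python3 f.py
```

```text
[ 8.97283499e-04  2.31505321e-01 -1.88808171e+00] [0.6607894  0.28217896 0.59043495] [0.6135852  0.08910498 0.22983233] 0.05947731112397565
```

B is light too (1.9 N). I'm carrying it to (0.544,-0.124).

jog_arm:
  hand: [0.05,0.05,0.05,0.05,0.05]
  travel:
    - [-0.008,-0.025,0]
    - [-0.012,-0.036,0]
    - [-0.012,-0.036,0]
    - [-0.012,-0.036,0]
    - [-0.012,-0.036,0]
  yaw: [0,0,0,0,0]

```text
time_s: 23.32
position: [0.5571, -0.081, 0.23]
tool_rot: [[-0.964, 0.266, 0.0], [0.266, 0.964, -0.0], [-0.0, -0.0, -1.0]]
ft_force: [0.1, -0.7, -1.6]
grip_width: 0.0593
gripper_force: 43.3
```

jog_arm:
  hand: [0.05,0.05,0.05,0.05,0.05]
  travel:
    - [-0.0085,-0.028,0]
    - [-0.005,-0.016,0]
    - [0,0,0]
    - [0,0,0]
    - [0,0,0]
  yaw: [0,0,0,0,0]

```text
time_s: 23.95
position: [0.5443, -0.123, 0.2298]
tool_rot: [[-0.964, 0.265, 0.0], [0.265, 0.964, 0.0], [0.0, 0.0, -1.0]]
ft_force: [-0.5, -0.4, -1.7]
grip_width: 0.0593
gripper_force: 43.4
```

jog_arm:
  hand: [0.05,0.05,0.05,0.05,0.05]
  travel:
    - [0,0,-0.03]
    - [0,0,-0.045]
    - [0,0,-0.04]
    - [0,0,-0.022]
    - [0,0,-0.008]
  yaw: [0,0,0,0,0]

```text
time_s: 24.58
position: [0.5439, -0.1232, 0.0837]
tool_rot: [[-0.964, 0.266, -0.002], [0.266, 0.964, 0.001], [0.002, 0.0, -1.0]]
ft_force: [-0.8, -0.5, -0.7]
grip_width: 0.0588
gripper_force: 43.3
```

jog_arm:
  hand: [0.05,0.05,0.05,0.05,0.05]
  travel:
    - [0,0,-0.003]
    - [0,0,-0.002]
    - [0,0,-0.002]
    - [0,0,0]
    - [0,0,0]
  yaw: [0,0,0,0,0]

```text
time_s: 25.2
position: [0.5442, -0.124, 0.078]
tool_rot: [[-0.964, 0.267, 0.0], [0.267, 0.964, -0.0], [-0.0, -0.0, -1.0]]
ft_force: [-0.3, -0.1, -2.3]
grip_width: 0.0592
gripper_force: 43.3
```

jog_arm:
  hand: [0.05,0.05,0.062,0.07,0.085]
  travel:
    - [0,0,-0.0015]
    - [0,0,0]
    - [0,0,0]
    - [0,0,0]
    - [0,0,0]
  yaw: [0,0,0,0,0]

```text
time_s: 25.82
position: [0.5441, -0.1239, 0.0763]
tool_rot: [[-0.964, 0.267, -0.0], [0.267, 0.964, -0.0], [0.0, -0.0, -1.0]]
ft_force: [0.4, 0.5, 0.3]
grip_width: 0.0847
gripper_force: 0.0
```

jog_arm:
  hand: [0.085,0.085,0.085,0.085,0.085]
  travel:
    - [0,0,0]
    - [0,0,0]
    - [0,0,0.02]
    - [0,0,0.035]
    - [0,0,0.04]
  yaw: [0,0,0,0,0]

```text
time_s: 26.45
position: [0.5438, -0.1238, 0.172]
tool_rot: [[-0.964, 0.267, -0.001], [0.267, 0.964, 0.001], [0.001, 0.0, -1.0]]
ft_force: [1.0, -0.1, 0.4]
grip_width: 0.085
gripper_force: 0.0
```

jog_arm:
  hand: [0.085,0.085,0.085,0.085,0.085]
  travel:
    - [0,0,0.03]
    - [0,0,0.025]
    - [0,0.027,0]
    - [0,0.04,0]
    - [0,0.05,0]
  yaw: [0,0,0,0,0]

```text
time_s: 27.08
position: [0.544, -0.0062, 0.2263]
tool_rot: [[-0.963, 0.268, 0.0], [0.268, 0.963, -0.0], [-0.0, -0.0, -1.0]]
ft_force: [0.6, -0.4, 0.8]
grip_width: 0.085
gripper_force: 0.0
```

jog_arm:
  hand: [0.085,0.085,0.085,0.085,0.085]
  travel:
    - [0,0.05,0]
    - [0,0.05,0]
    - [0,0.05,0]
    - [0,0.05,0]
    - [0,0.04,0]
  yaw: [0,0,0,0,0]

```text
time_s: 27.7
position: [0.5437, 0.235, 0.2263]
tool_rot: [[-0.964, 0.266, -0.0], [0.266, 0.964, 0.0], [0.0, 0.0, -1.0]]
ft_force: [-0.2, -0.3, 0.2]
grip_width: 0.085
gripper_force: 0.0
```

jog_arm:
  hand: [0.085,0.085,0.085,0.085,0.085]
  travel:
    - [0,0.02,0]
    - [0,0,0]
    - [0,0,0]
    - [0,0,0]
    - [0,0,0]
  yaw: [0,0,0,0,0]

```text
time_s: 28.32
position: [0.5443, 0.2523, 0.2264]
tool_rot: [[-0.964, 0.268, 0.0], [0.268, 0.964, -0.0], [-0.0, 0.0, -1.0]]
ft_force: [-0.0, -0.0, 0.2]
grip_width: 0.0848
gripper_force: 0.0
```

Run:
```python
from rig import env
import cv2
cv2.imwrite("pics/s3.png",cv2.resize(env.get_image("scene")[:,:,::-1],(800,600),interpolation=cv2.INTER_CUBIC))
```

```text
(no output)
```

View pics/s3.png

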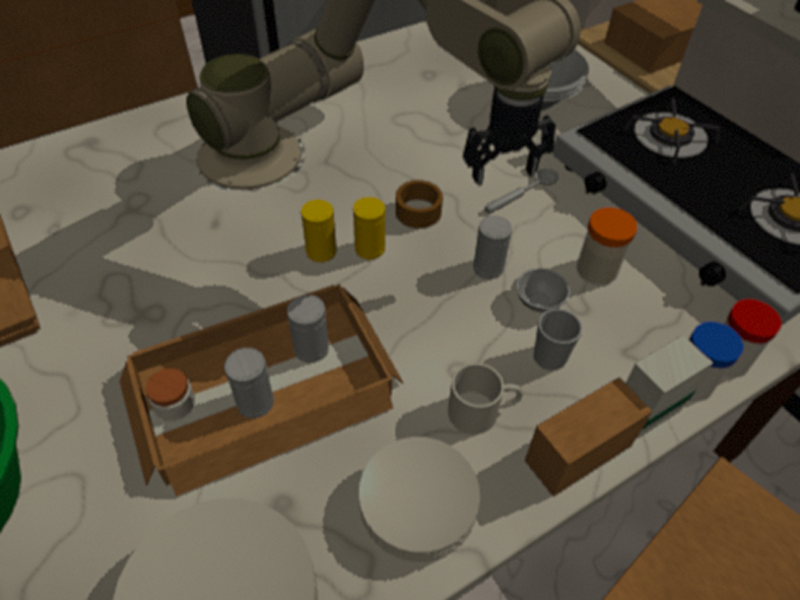

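Both light canisters stand upright in the carton at (308,328) and (249,382), and C stands at (493,247) with the gripper above it. Nothing else has moved. Now I'll pick up C and raise it 0.2 m.

jog_arm:
  hand: [0.085,0.085,0.085,0.085,0.085]
  travel:
    - [0,0.0005,-0.04]
    - [0,0,-0.045]
    - [0,0,-0.042]
    - [0,0,-0.029]
    - [0,0,0]
  yaw: [0,0,0,0,0]

```text
time_s: 29.0
position: [0.5432, 0.2531, 0.0687]
tool_rot: [[-0.964, 0.267, -0.004], [0.267, 0.964, -0.001], [0.004, -0.002, -1.0]]
ft_force: [-0.5, 0.2, 0.0]
grip_width: 0.0848
gripper_force: 0.0
```

jog_arm:
  hand: [0.07,0.064,0.06,0.054,0.05]
  travel:
    - [0,0,0]
    - [0,0,0]
    - [0,0,0]
    - [0,0,0]
    - [0,0,0]
  yaw: [0,0,0,0,0]

```text
time_s: 29.62
position: [0.5445, 0.2532, 0.0717]
tool_rot: [[-0.964, 0.266, 0.002], [0.266, 0.964, -0.0], [-0.002, 0.0, -1.0]]
ft_force: [-2.6, -3.1, 6.8]
grip_width: 0.0594
gripper_force: 44.4
```

jog_arm:
  hand: [0.05,0.05,0.05,0.05,0.05]
  travel:
    - [0,0,0]
    - [0,0,0]
    - [0,0,0]
    - [0,0,0]
    - [0,0,0.01]
  yaw: [0,0,0,0,0]

```text
time_s: 30.25
position: [0.5436, 0.2535, 0.0802]
tool_rot: [[-0.964, 0.267, -0.002], [0.267, 0.964, -0.0], [0.002, -0.001, -1.0]]
ft_force: [0.1, 0.5, -4.0]
grip_width: 0.0595
gripper_force: 46.1
```

jog_arm:
  hand: [0.05,0.05,0.05,0.05,0.05]
  travel:
    - [0,0,0.035]
    - [0,0,0.045]
    - [0,0,0.045]
    - [0,0,0.04]
    - [0,0,0.025]
  yaw: [0,0,0,0,0]

```text
time_s: 30.88
position: [0.5439, 0.2538, 0.2727]
tool_rot: [[-0.964, 0.266, 0.002], [0.266, 0.964, 0.001], [-0.002, 0.001, -1.0]]
ft_force: [-0.1, -0.6, -3.6]
grip_width: 0.0592
gripper_force: 46.6
```

jog_arm:
  hand: [0.05,0.05,0.05,0.05,0.05]
  travel:
    - [0,0,0.003]
    - [0,0,0]
    - [0,0,0]
    - [0,0,0]
    - [0,0,0]
  yaw: [0,0,0,0,0]

```text
time_s: 31.5
position: [0.5441, 0.2536, 0.2729]
tool_rot: [[-0.964, 0.267, -0.001], [0.267, 0.964, -0.0], [0.001, -0.0, -1.0]]
ft_force: [-0.7, -0.9, -4.0]
grip_width: 0.059
gripper_force: 46.7
```

jog_arm:
  hand: [0.05,0.05,0.05,0.05,0.05]
  travel:
    - [0,0,0]
    - [0,0,0]
    - [0,0,0]
    - [0,0,0]
    - [0,0,0]
  yaw: [0,0,0,0,0]

```text
time_s: 32.12
position: [0.5441, 0.2536, 0.2733]
tool_rot: [[-0.964, 0.267, 0.0], [0.267, 0.964, 0.0], [-0.0, 0.0, -1.0]]
ft_force: [0.6, 0.0, -3.9]
grip_width: 0.059
gripper_force: 46.7
```

```bash
python3 f.py
python3 - <<'E'
from rig import env
import cv2
cv2.imwrite("pics/s4.png",cv2.resize(env.get_image("scene")[:,:,::-1],(800,600),interpolation=cv2.INTER_CUBIC))
E
```

```text
[ 0.47948111 -0.02951072 -4.10962322] [0.20134139 0.57145378 0.3056546 ] [0.54408472 0.25359132 0.27332925] 0.05896358962757578
```

View pics/s4.png

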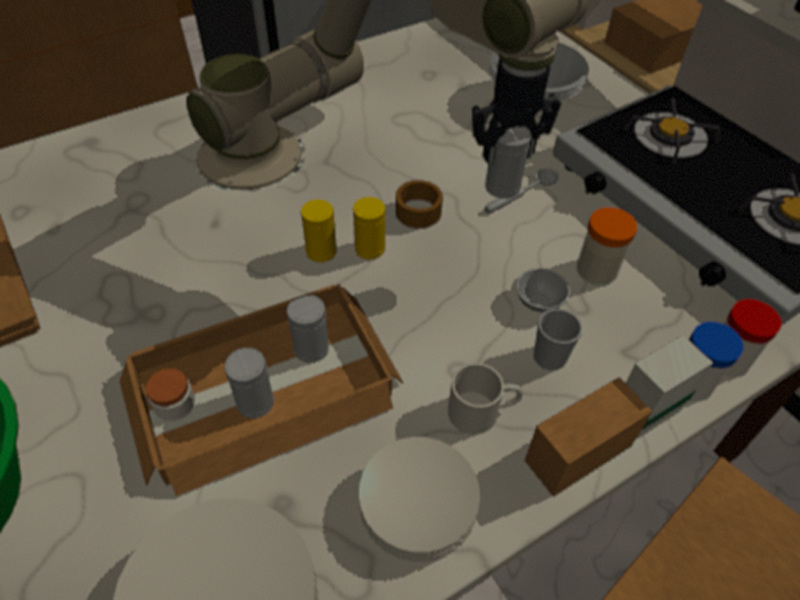

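C is held upright at (506,162), still and about 0.20 m up, and it again weighs 4.1 N. The light pair stand released in the carton at (308,328) and (249,382).

```bash
python3 -c "
from rig import env
print(env.close_job())"
```

```text
the job is handed in; nothing more can be done
None
```

The job is handed in: the two light canisters (about 1.4 N and 1.9 N) stand released and upright in the carton, and the full one (about 4 N) is held upright and still about 20 cm above the table; no verdict came back.

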